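Set the ridge stake in the bench holder

ROBOT

A 6-joint arm with a two-finger parallel gripper is mounted at the origin on the work surface. World frame = base frame: x ahead of the robot, y to its left, z up, the work surface at z = 0. Lengths are in m, angles in degrees, forces in N, time in s.
With the tool pointing down it reaches from about 0.4 to 0.825 m from the base axis. Payload 7 kg.
Tool frame: the origin (TCP) lies midway between the tips of the shut fingers; the grasp point (between the pads) lies 19 mm behind it; z points along the fingers, y is the direction in which the jaws open and shut (so a half turn about z gives the same grasp; the last joint's range is limited). The gripper opens to 88 mm and grips with 3 to 60 N. Pads are 19 mm wide; open, the fingers measure 130 mm over their backs; the gripper's body (78 mm by 193 mm) begins 47 mm behind the grasp point.
Start: joints at [-52.936, 20.546, 0.682, 0, -70.136, -16.507], TCP at [0.237, -0.632, 0.227] pointing down, gripper open.
Joint ranges: [-176.03, 176.03], [-82.01, 121.73], [-58.28, 71.71], [-173.87, 95.51], [-174.79, -0.11], [-173.66, 173.66]. Speed limits (degrees/s): [136.94, 136.94, 172.46, 180, 180, 180].

INTERFACE

Orientations are given as a 3x3 rotation matrix whose columns are the frame's x, y, z axes.
In Python, from rig import robot gives the robot as it stands. Calls block until the motion is done:
- robot.goto(position, orientation): joint-space move of the TCP to a pose.
- robot.servo_line(position, ori=None, speed=0.15): straight line of the TCP; ori=None keeps the orientation; speed is the mean speed in m/s.
- robot.movej(angles): joint-space move.
- robot.move_gripper(opening): opening from 0.0 (shut) to 1.0 (fully open); the grip force is fixed at half the most; returns when the fingers have stopped.
- robot.dwell(seconds).
- robot.ik(position, orientation): joint angles nearest the present ones, or None.
- robot.grab_frame(name): name is "scene" or "top" or "wrist"; returns (picture, depth): 420x560x3 uint8, red, green, blue; 420x560 float32, m along the optical axis (not along the pixel's ray), 0 where there is no reading.
- robot.camera_info(name): a dict with "vfov" (degrees; the focal length in pixels is half the picture's height over the tangent of half this angle, whatever the lens; pixels are square), "cx", "cy" (the principal point, pixels), "k1" (the pictures are not rectified: a ray, as slopes to the right and down, at radius r is drawn at 1 + k1 r^2 times it, then the intrinsics apply), "view" (4x4, takes a point from world to camera coordinates); the wrist camera has in their place "T_tool_cam" (4x4, takes a point from camera to tool coordinates, whose origin is the TCP and whose axes are the flange's). Camera axes: x right, y down, z forward; pixel columns grow to the right and rows downward; lengths in m; the calibration is good to about 2 mm. A picture is of the moment at which its call begins: read the wrist's pose just before it. camera_info takes no time and is no camera call.
A pose or a line that the arm cannot do raises robot.Unreachable and nothing moves.
- robot.job_done(): hands the job in, once; it reports no verdict.
Readings, each from a call of its own:
- robot.read_t(): time.
- robot.read_qpos(): joint angles.
- robot.read_qvel(): joint speeds.
- robot.read_effort(): joint torques, N m.
- robot.read_position(): TCP position.
- robot.read_tcp_rot(): TCP orientation.
- robot.read_force(): force on the tool from outside, world axes, zero at the start.
- robot.read_ft_torque(): the same for the moment, N m.
- robot.read_grip_width(): opening from 0.0 (shut) to 1.0 (fully open).
Only numpy, scipy, OpenCV 4.12 (cv2) and the standard library are available. Lean on these libraries where they do the work, as an engineer would, in place of code of your own. Each camera call takes 0.05 s, during which the arm holds its last target. There are 200 camera calls.

TASK

Take the ridge-topped stake out of the wooden rack and plug its square shank into the square hole of the die block in the grey bench holder, with the ridge running along the holder's long side. Push it fully home, so that its shoulder sits flush on the die block, and let go. Leave the dome-topped stake upright in the rack and do not knock over the oil can or the tin.

Things in the scene. Friction and masses are not known exactly. Their poses are not given: they have to be found in the camera images.
- ridge_stake: The stake to set: dark steel, 0.4 to 0.65 kg, 92 mm tall, upright in one of the rack's two holes, its foot 10 mm above the bench. Origin: centre of the foot, z up. From the foot: square shank 20 x 20 mm, 40 mm long (its last 3 mm stepped in by 1 mm a side), then the shoulder, 40 mm (own x) by 30 mm (own y), then the head.
- ridge_head (a point): Middle of the ridge stake's head, 67 mm above its foot; axes as the stake's. The head is 64 mm long (own x) and 30 mm thick (own y), with flat sides from 57 to 77 mm above the foot and a half-round ridge along own x above them, top at 92 mm. The shoulder below is as thick. Grip across own y, 45 to 77 mm above the foot.
- dome_stake: The other stake, to be left in the rack: dark steel, round shank 24 mm in diameter, round domed head 44 mm in diameter, 86 mm tall. Origin: centre of its foot, z up.
- rack: Wooden block, fixed, 80 mm (own x) by 190 mm (own y), 40 mm high. Two round holes 32 mm in diameter and 30 mm deep, at own y = -50 and +50 mm, hold the two stakes loosely. Origin: centre of the underside.
- holder: Grey cast bench holder, fixed, 120 mm (own x) by 170 mm (own y, the long side), 50 mm high; origin: centre of the underside. In a slot in its top, 66 mm (own x) by 98 mm (own y), sits a steel die block, 64 x 64 mm, square with it, upright sides 10 mm proud of it. In the block's middle: a square hole 22 x 22 mm, 46 mm deep, mouth chamfered 1.5 mm.
- holder_mid (a point): Middle of the slot, at the height of the die block's top (60 mm above the bench); axes as the holder's. Across (own x) the hole lies on this point; along (own y) the block is wedged anywhere within 16 mm either side, not measured: feel for it (e.g. touch an upright side) or see it. It stays put. A sprung ball in the hole's wall grips the shank: push it home with up to 20 N.
- oilcan: Green oil can, 68 mm in diameter, 130 mm tall plus a thin spout to 178 mm, standing on the bench. Origin: centre of the underside, z up.
- tin: Open steel tin, 80 mm across the mouth, 85 mm tall, standing on the bench. Origin: centre of the underside, z up.
There are look-alikes about, which are no part of the job. What is shaped like the dome_stake but blue or green is not meant.

How it is judged:
By the outcome, as a careful person would: the job done as asked, in the order asked, and still so for the second after the job is handed in, with the robot touching nothing.
It also fails if it takes over 56 s, if anything falls off the work surface, if the arm or the gripper's body presses on something with over 40 N, if the wrist force passes 120 N, or if a joint passes its speed limit or range.

## Working session

There is one attempt and no reset: what is moved stays moved. The work goes in short steps, each a Python script; the robot and the scene stay as the last script left them, time stands still between calls to the robot, and variables do not carry over. Pictures are saved under pics/ and viewed, about 8 in all and at most 12, crops included, and the job is handed in when it is done.

```bash
mkdir -p pics; ls
cat > h.py <<'E'
import numpy as np, cv2
from rig import robot
def save(n,p): cv2.imwrite('pics/'+n,p[:,:,::-1])
def K(c):
    f=210/np.tan(np.radians(c['vfov'])/2); return f
def cloud(name):
    R=robot.read_tcp_rot();p=robot.read_position()
    im,d=robot.grab_frame(name); c=robot.camera_info(name)
    return im,d,to_world(d,c,R,p)
def cam2world(c,R=None,p=None):
    if 'view' in c: return np.linalg.inv(np.array(c['view']))
    T=np.eye(4);T[:3,:3]=R;T[:3,3]=p
    return T@np.array(c['T_tool_cam'])
def rays(c,uv):
    f=K(c);Km=np.array([[f,0,c['cx']],[0,f,c['cy']],[0,0,1.]])
    return cv2.undistortPoints(np.asarray(uv,float).reshape(-1,1,2),Km,np.array([c['k1'],0,0,0.]),).reshape(-1,2)
def to_world(d,c,R,p):
    h,w=d.shape;vv,uu=np.mgrid[:h,:w]
    s=rays(c,np.stack([uu,vv],-1)).reshape(h,w,2)
    P=np.dstack([s*d[...,None],d]);M=cam2world(c,R,p)
    W=P@M[:3,:3].T+M[:3,3];W[d<=0]=np.nan
    return W
def onplane(c,uv,z,R=None,p=None):
    s=rays(c,uv);M=cam2world(c,R,p);D=np.c_[s,np.ones(len(s))]@M[:3,:3].T;o=M[:3,3]
    return o+D*((z-o[2])/D[:,2])[:,None]
E
python3 - <<'E'
from h import *
for n in('scene','top'):
    im,d,W=cloud(n);save(n+'.png',im);np.savez('pics/'+n,im=im,d=d,W=W)
    c=robot.camera_info(n);print(n,{k:np.round(v,3).tolist() for k,v in c.items()},(d>0).mean())
print(robot.camera_info('wrist'),robot.read_tcp_rot().__repr__())
E
```

```text
pics
scene {'vfov': 53.393, 'cx': 289.84, 'cy': 210.511, 'k1': -0.012, 'view': [[-0.816, 0.578, 0.014, 0.39], [0.462, 0.666, -0.585, -0.276], [-0.348, -0.471, -0.811, 1.318], [0.0, 0.0, 0.0, 1.0]]} 0.9960799319727891
top {'vfov': 52.342, 'cx': 275.846, 'cy': 203.403, 'k1': 0.034, 'view': [[0.008, -1.0, 0.011, 0.074], [-0.995, -0.009, -0.095, 0.568], [0.096, -0.01, -0.995, 1.131], [0.0, 0.0, 0.0, 1.0]]} 0.9959268707482993
{'vfov': 59.635254503952815, 'cx': 277.8836528079996, 'cy': 208.20722139812003, 'k1': -0.009239308454106997, 'T_tool_cam': array([[ 6.42454314e-04, -9.57276103e-01, -2.89174773e-01,
         7.70936166e-02],
       [ 9.99999791e-01,  5.93157045e-04,  2.58110741e-04,
         1.14502531e-03],
       [-7.55571911e-05, -2.89174878e-01,  9.57276284e-01,
        -1.59381666e-01],
       [ 0.00000000e+00,  0.00000000e+00,  0.00000000e+00,
         1.00000000e+00]])} array([[-9.36372488e-01, -3.51007268e-01, -6.78913724e-04],
       [-3.51007886e-01,  9.36371543e-01,  1.34074091e-03],
       [ 1.65105687e-04,  1.49373698e-03, -9.99998871e-01]])
```

View pics/top.png

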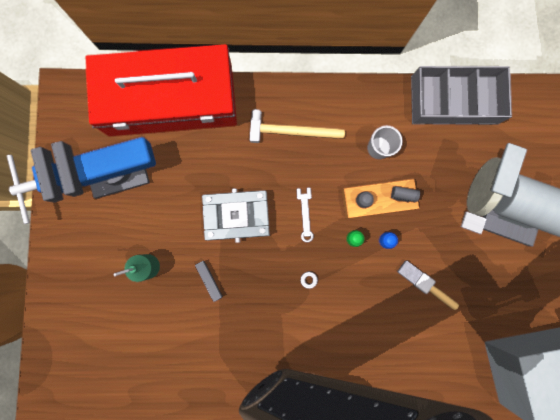

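View pics/scene.png

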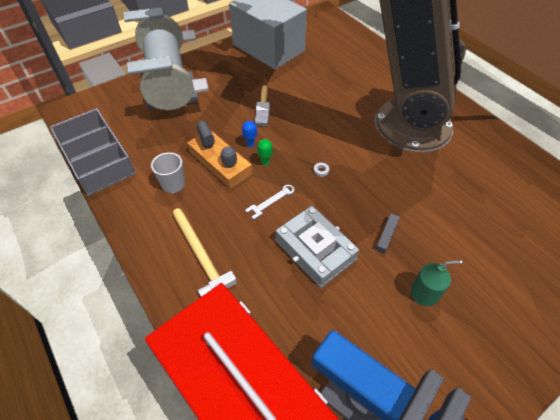

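The top view shows the orange rack at about (382,198), the grey holder at (236,215), the oil can at (140,267) and the tin at (386,142). There are three candidates:
- The elongated dark head at (406,194) in the rack has a straight ridge, so it is the ridge stake.
- The round dark head at (366,200) is the dome stake.
- The blue and green domes at (389,240) and (356,238) are look-alikes.

Next I'll measure these and enlarge a crop to confirm.

Run:
```python
from h import *
Z=np.load('pics/top.npz');W=Z['W'];im=Z['im']
def reg(u0,u1,v0,v1,z0,z1,n):
    m=np.zeros(W.shape[:2],bool);m[v0:v1,u0:u1]=1
    m&=(W[...,2]>z0)&(W[...,2]<z1);P=W[m]
    r=cv2.minAreaRect(P[:,:2].astype(np.float32)*1000)
    print(n,len(P),'mean',P.mean(0).round(4),'zmed',np.median(P[:,2]).round(4),'rect',np.round(r[0],1),np.round(r[1],1),round(r[2],1)); return m
reg(388,428,178,208,.078,.12,'ridge')
reg(350,384,185,215,.07,.12,'dome')
reg(335,430,170,225,.032,.046,'rack')
reg(190,280,180,250,.042,.054,'holder')
reg(205,260,190,240,.056,.066,'block')
reg(365,410,120,165,.07,.1,'tin')
reg(120,165,250,285,.05,.2,'oil')
c=robot.camera_info('top')
print(onplane(c,[[406,194],[366,200],[235,214]],.09))
a=cv2.resize(im[165:255,335:435,::-1],None,fx=4,fy=4,interpolation=cv2.INTER_CUBIC)
S=np.load('pics/scene.npz')['im'][100:200,180:290,::-1]
b=cv2.resize(S,(396,360),interpolation=cv2.INTER_CUBIC)
cv2.imwrite('pics/crop.png',np.hstack([a,b]))
```

```text
ridge 325 mean [ 0.5887 -0.2505  0.0976] zmed 0.0994 rect [ 590.3 -252.9] [65.7 30.9] 78.6
dome 233 mean [ 0.575  -0.1491  0.0882] zmed 0.0896 rect [ 576.9 -149.8] [40.9 42.3] 90.0
rack 1518 mean [ 0.581  -0.1949  0.0405] zmed 0.0406 rect [ 583.3 -201.7] [ 80.3 191.6] 8.0
holder 1862 mean [0.5336 0.1873 0.0499] zmed 0.05 rect [534.2 187.8] [119.9 170.2] 4.6
block 546 mean [0.5336 0.1907 0.0602] zmed 0.0602 rect [533.6 191.4] [108.7 142.4] 4.3
tin 250 mean [ 0.7318 -0.2106  0.0814] zmed 0.0832 rect [ 729.3 -207.5] [77.3 76.1] 2.7
oil 670 mean [0.3975 0.4174 0.0995] zmed 0.0976 rect [396.3 424.6] [66.3 65.5] 24.5
[[ 0.58903352 -0.25417032  0.09      ]
 [ 0.57258528 -0.15147903  0.09      ]
 [ 0.53348778  0.18360572  0.09      ]]
```

View pics/crop.png

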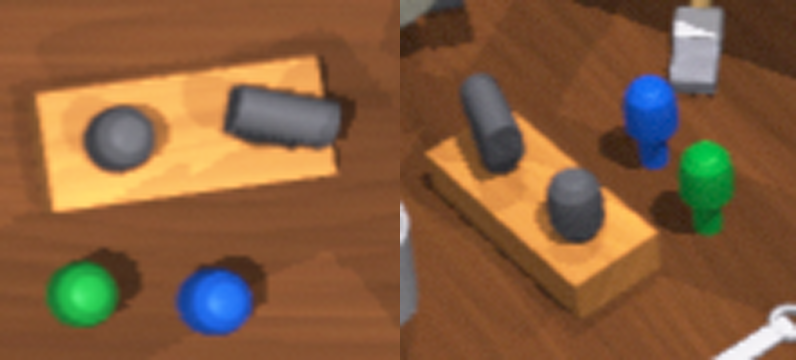

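The crop confirms it: the elongated ridge head sits at the rack's right hole and the dark dome at the left hole, with the blue and green look-alikes outside the rack. Sizes and heights match the description. Next I'll take close wrist views of the holder, then the rack, with matching yaw and height so that camera bias cancels.

```bash
cat >> h.py <<'E'
def Rz(a):
    a=np.radians(a);c,s=np.cos(a),np.sin(a)
    return np.array([[-s,c,0],[c,s,0],[0,0,-1.]])
E
python3 - <<'E'
from h import *
for a in (184.6,4.6): print(a,robot.ik([.534,.188,.2],Rz(a)))
for a in (168.6,-11.4): print(a,robot.ik([.590,-.253,.2],Rz(a)), robot.ik([.590,-.253,.058],Rz(a)))
q=robot.ik([.534,.188,.2],Rz(184.6))
a=184.6 if q is not None and abs(q[5])<165 else 4.6
robot.goto([.534,.188,.2],Rz(a));print(a,robot.read_t(),robot.read_position())
im,d,W=cloud('wrist');save('wh.png',im);np.savez('pics/wh',im=im,d=d,W=W,R=robot.read_tcp_rot(),p=robot.read_position())
E
```

```text
184.6 [ 39.19848503  11.45954416 -15.52606558   0.         -63.01439026
 -34.59848503]
4.6 [ 39.19848503  11.45954416 -15.52606558   0.         -63.01439026
 145.40151497]
168.6 [ -5.82633849  18.45122793  -5.93758775   0.         -65.61118432
  -5.57366151] [ -5.82633849  25.88392285 -15.09278006   0.         -49.02329708
  -5.57366151]
-11.4 None None
184.6 3.1583 [0.53424532 0.18740881 0.2000013 ]
```

View pics/wh.png

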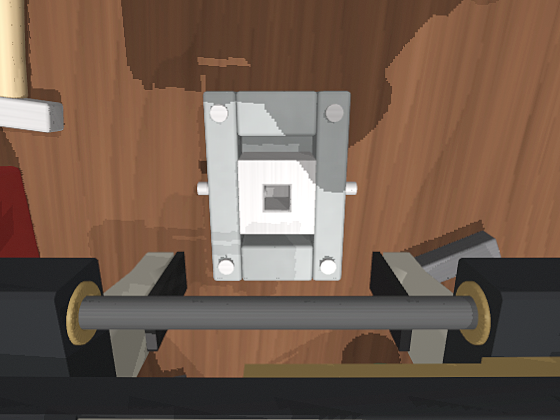

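The holder is seen squarely: die block from about (238,160) to (315,234), hole at (277,198). I'll measure the hole and block, then move over the rack.

```bash
cat > m.py <<'E'
from h import *
Z=np.load('pics/wh.npz');W=Z['W'];im=Z['im'];R=Z['R'];p=Z['p'];c=robot.camera_info('wrist')
top=((W[...,2]>.0565)&(W[...,2]<.066)).astype(np.uint8)
roi=np.zeros_like(top);roi[150:245,233:320]=1
n,l,s,ce=cv2.connectedComponentsWithStats(top*roi,connectivity=4)
k=1+np.argmax(s[1:,4]);blk=(l==k).astype(np.uint8)
cs,h=cv2.findContours(blk,cv2.RETR_CCOMP,cv2.CHAIN_APPROX_NONE)
print('top z',np.median(W[blk>0][:,2]))
for q,hh in zip(cs,h[0]):
    if len(q)<30: continue
    P=onplane(c,q[:,0],.06,R,p)[:,:2]*1000
    r=cv2.minAreaRect(P.astype(np.float32));print('hole' if hh[3]>=0 else 'outer',len(q),np.round(r,2) if 0 else r)
def fit(z0,z1,zz,roi):
    m=((W[...,2]>z0)&(W[...,2]<z1)).astype(np.uint8)
    m2=np.zeros_like(m);u0,u1,v0,v1=roi;m2[v0:v1,u0:u1]=m[v0:v1,u0:u1]
    q=max(cv2.findContours(m2,0,1)[0],key=cv2.contourArea)[:,0]
    return cv2.minAreaRect((onplane(c,q,zz,R,p)[:,:2]*1000).astype(np.float32))
print('holder',fit(.045,.055,.05,(195,360,80,290)))
# colour: dark hole
g=cv2.cvtColor(im,cv2.COLOR_RGB2GRAY)
m=(g<200).astype(np.uint8);mm=np.zeros_like(m);mm[175:222,255:300]=m[175:222,255:300]
q=max(cv2.findContours(mm,0,1)[0],key=cv2.contourArea)[:,0]
print('hole colour',cv2.boundingRect(q),cv2.minAreaRect((onplane(c,q,.06,R,p)[:,:2]*1000).astype(np.float32)))
a=168.6
robot.goto([.5903,-.2520,.24],Rz(a));print(robot.read_t(),robot.read_position())
im,d,W=cloud('wrist');save('wr.png',im);np.savez('pics/wr',im=im,d=d,W=W,R=robot.read_tcp_rot(),p=robot.read_position())
m=(W[...,2]>.068)&(W[...,2]<.11);m=m.astype(np.uint8)
n,l,s,ce=cv2.connectedComponentsWithStats(m)
for i in range(1,n):
    if s[i,4]>200: 
        P=W[l==i];print(s[i],P.mean(0).round(4),P[:,2].max().round(4),cv2.minAreaRect((P[:,:2]*1000).astype(np.float32)))
E
python3 m.py
```

```text
top z 0.061303100537832944
outer 296 ((536.1412353515625, 191.73223876953125), (64.28519439697266, 63.91086196899414), 4.582037925720215)
hole 99 ((536.2383422851562, 191.34910583496094), (23.657535552978516, 22.759654998779297), 4.581222057342529)
holder ((536.2824096679688, 190.02369689941406), (119.41488647460938, 169.04051208496094), 4.638096809387207)
hole colour (263, 184, 28, 28) ((535.8718872070312, 191.76856994628906), (23.095823287963867, 23.654584884643555), 4.5812883377075195)
4.8417 [ 0.59054285 -0.25104775  0.23991681]
[   0   64   45  125 1002] [ 0.8071 -0.3385  0.0706] 0.0735 ((820.889892578125, -348.8845520019531), (102.37479400634766, 43.72674560546875), 88.86199188232422)
[ 259  152   36   80 2667] [ 0.5917 -0.2528  0.099 ] 0.105 ((592.4208374023438, -249.69961547851562), (64.14923095703125, 29.930086135864258), 80.24452209472656)
[ 387  178   46   44 1534] [ 0.4762 -0.2162  0.0804] 0.0888 ((474.1353759765625, -213.42904663085938), (39.155826568603516, 38.85862731933594), 5.385745048522949)
[ 100  221   87   67 1417] [ 0.7373 -0.2204  0.0803] 0.0884 ((731.48876953125, -215.74356079101562), (78.15618133544922, 55.395084381103516), 0.6444932222366333)
[ 289  259   44   37 1361] [ 0.5779 -0.1594  0.0866] 0.0988 ((577.1530151367188, -156.55450439453125), (29.64873695373535, 42.47635269165039), 79.42066192626953)
```

View pics/wr.png

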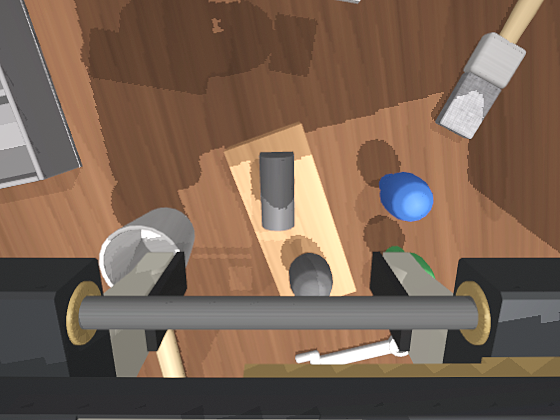

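The view shows the ridge stake head from (260,152) to (294,230), the dome at (310,275), the tin at left and the look-alikes at right. Wrist and top cameras differ by the same roughly (2, 2.5) mm on both stake and holder, so the relative positions are sound. Next: grasp, lift and check the head in the hand.

```bash
cat > g.py <<'E'
from h import *
R=Rz(169.7)
robot.goto([.5913,-.2513,.14],R)
robot.servo_line([.5913,-.2513,.056],speed=.1)
print('F',robot.read_force().round(1),robot.read_t())
robot.move_gripper(0.0)
print('w',robot.read_grip_width()*88,robot.read_position(),robot.read_force().round(1),robot.read_t())
robot.servo_line([.5913,-.2513,.16],speed=.12)
robot.dwell(.2)
print('w',robot.read_grip_width()*88,robot.read_force().round(1),robot.read_ft_torque().round(2),robot.read_t())
im,d,W=cloud('wrist');save('wg.png',im[150:400]);R=robot.read_tcp_rot();p=robot.read_position()
T=(W-p)@R
np.savez('pics/wg',im=im,d=d,T=T)
m=(T[...,2]<-.02)&(T[...,2]>-.06)&(np.abs(T[...,1])<.03)&(T[...,0]<.06)&(T[...,0]>-.01)
P=T[m];print(len(P),P.min(0).round(4),P.max(0).round(4),np.median(P,0).round(4))
for x0 in np.arange(0,.045,.004):
    Q=P[(P[:,0]>=x0)&(P[:,0]<x0+.004)]
    if len(Q)>10: print(round(x0,3),len(Q),Q[:,1].min().round(4),Q[:,1].max().round(4),Q[:,2].min().round(4))
E
python3 g.py
```

```text
F [0.6 0.3 0. ] 6.3667
w 30.072413984422923 [ 0.59132743 -0.25130135  0.0559722 ] [-0.1  0.6  0.1] 7.3083
w 29.870479761370962 [ 0.5 -0.6 -5.3] [0.03 0.06 0.05] 8.525
9593 [-0.01   -0.0296 -0.06  ] [ 0.0311  0.029  -0.02  ] [ 0.016  -0.0006 -0.043 ]
0.0 92 -0.0211 0.0199 -0.06
0.004 448 -0.0228 0.0218 -0.06
0.008 1717 -0.0296 0.029 -0.0476
0.012 787 -0.0149 0.0139 -0.0483
0.016 825 -0.0151 0.0146 -0.048
0.02 830 -0.015 0.0141 -0.0482
0.024 870 -0.0156 0.014 -0.0482
0.028 2267 -0.0155 0.0146 -0.0481
```

View pics/wg.png

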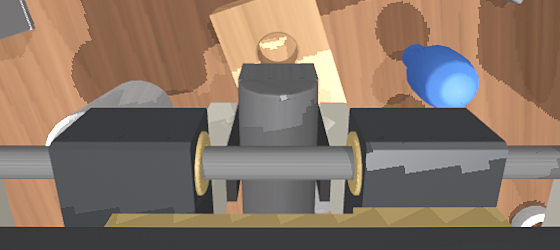

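The stake is held squarely (width 29.9 mm, weight 5.3 N). The view shows the head centred between the jaws, with its end at tool x = 31 mm, and the rack hole is empty behind it. I'll carry it over high, then do a guarded insertion with lateral compliance.

```bash
cat > ins.py <<'E'
from h import *
R=Rz(184.6)
robot.servo_line([.5913,-.2513,.22],speed=.2)
robot.goto([.5356,.190,.22],R)
robot.servo_line([.5356,.190,.112],R,speed=.12)
robot.dwell(.3)
F0=robot.read_force();p=np.array([.5356,.190,.112])
print('t',robot.read_t(),'F0',F0.round(1),robot.read_position().round(4))
while p[2]>.0662:
    p[2]-=.0015
    robot.servo_line(p,R,speed=.03)
    F=robot.read_force()-F0;z=robot.read_position()
    print(p.round(4)*1000,(z-p).round(4)*1000,F.round(1),robot.read_ft_torque().round(2))
    if F[2]>(10 if p[2]>.100 else 24) or np.hypot(F[0],F[1])>15: print('stop');break
    if np.hypot(F[0],F[1])>1.5: p[:2]+=np.clip(F[:2]*.00012,-.0006,.0006)
print('t',robot.read_t(),robot.read_grip_width()*88)
E
python3 ins.py
```

```text
t 12.0083 F0 [ 0.2 -0.3 -5.8] [0.5358 0.1902 0.1125]
[535.6 190.  110.5] [-0.1 -0.  -0.1] [-0.1  0.2  0.8] [0.03 0.04 0.02]
[535.6 190.  109. ] [-0.1 -0.1 -0.2] [-0.   0.3  1.1] [ 0.03  0.13 -0.04]
[535.6 190.  107.5] [-0.1 -0.  -0.1] [-0.7  1.4  0.8] [ 0.02  0.1  -0.01]
[535.5 190.2 106. ] [-0.1 -0.  -0.1] [-0.3  0.4  1.2] [ 0.04  0.09 -0.03]
[535.5 190.2 104.5] [-0.1 -0.  -0.1] [-0.7  0.5  1.5] [0.08 0.08 0.03]
[535.5 190.2 103. ] [-0.1 -0.1 -0.1] [-0.3 -0.4  0.8] [0.03 0.1  0.01]
[535.5 190.2 101.5] [-0.1 -0.  -0.1] [ 0.   0.7 -0.5] [0.   0.09 0.04]
[535.5 190.2 100. ] [-0.1 -0.1 -0.1] [-0.8  0.5  0.2] [ 0.01  0.03 -0.06]
[535.5 190.2  98.5] [-0.1 -0.1 -0.1] [-0.4 -0.2  1.3] [0.01 0.07 0.  ]
[535.5 190.2  97. ] [-0.1 -0.1 -0.1] [ 0.1 -0.   0.2] [ 0.04  0.11 -0.04]
[535.5 190.2  95.5] [-0.1 -0.1 -0.1] [-0.4  0.2  0.6] [0.01 0.09 0.06]
[535.5 190.2  94. ] [-0.1 -0.1 -0.1] [0.3 0.6 0.4] [ 0.    0.14 -0.03]
[535.5 190.2  92.5] [-0.1 -0.1 -0.1] [0.4 0.2 0.8] [ 0.02  0.14 -0.04]
[535.5 190.2  91. ] [-0.1 -0.1 -0.1] [ 0.2 -0.1  0.1] [-0.01  0.1  -0.02]
[535.5 190.2  89.5] [-0.1 -0.  -0.1
[... 527 characters left out ...]
.01 0.48 0.01]
[534.  190.   77.5] [0.3 0.1 0. ] [-0.6  0.9 -0.2] [-0.01  0.2   0.02]
[534. 190.  76.] [ 0.2  0.1 -0. ] [-0.1 -0.2  0.4] [0.02 0.02 0.01]
[534.  190.   74.5] [ 0.2  0.1 -0. ] [ 0.7  1.4 -0.4] [ 0.06 -0.29 -0.01]
[534.1 190.2  73. ] [ 0.1  0.1 -0.1] [ 0.9  0.8 -0.3] [ 0.13 -0.37 -0.02]
[534.1 190.2  71.5] [ 0.1  0.1 -0.1] [ 1.2  1.5 -0.8] [ 0.14 -0.45  0.  ]
[534.2 190.4  70. ] [-0.   0.  -0.1] [ 1.4  0.6 -0.3] [ 0.07 -0.31  0.  ]
[534.4 190.4  68.5] [-0.2 -0.1 -0.2] [ 0.9 -0.2 -0.1] [ 0.05 -0.03 -0.  ]
[534.4 190.4  67. ] [-0.2 -0.1 -0.2] [-0.6  0.   0.1] [-0.    0.13  0.01]
[534.4 190.4  65.5] [-0.  -0.   0.4] [-3.  -0.4  7.8] [-0.17  1.18  0.01]
t 19.7583 29.844302625377576
```

The shank is in, with firm contact now at about the expected home height (66 mm). I'll press to just under 20 N and see whether it still moves.

Run:
```python
from h import *
R=Rz(184.6);F0=np.array([.2,-.3,-5.8]);p=np.array([.5344,.1904,.0655])
for i in range(12):
    p[2]-=.0004
    robot.servo_line(p,R,speed=.02);robot.dwell(.1)
    F=robot.read_force()-F0;z=robot.read_position()
    print(p.round(4)*1000,z.round(5)*1000,F.round(1),robot.read_ft_torque().round(2),robot.read_grip_width()*88)
    if F[2]>16: break
    if np.hypot(F[0],F[1])>1.5: p[:2]+=np.clip(F[:2]*.0001,-.0004,.0004)
print(robot.read_t())
im,d,W=cloud('scene');np.savez('pics/s2',im=im,d=d,W=W)
save('s2.png',cv2.resize(im[160:310,240:400],None,fx=4,fy=4,interpolation=cv2.INTER_CUBIC))
```

```text
[534.4 190.4  65.1] [534.39 190.43  65.92] [-4.6  0.3 12.6] [-0.13  1.95 -0.01] 29.923584614886643
[534.  190.4  64.7] [534.38 190.45  65.91] [-2.9 -1.  14.2] [-0.5   1.78  0.02] 30.02610190560097
[533.7 190.3  64.3] [534.39 190.46  65.91] [-5.1 -0.9 17.1] [-0.61  1.92 -0.  ] 29.596636944143818
20.8083
```

View pics/s2.png

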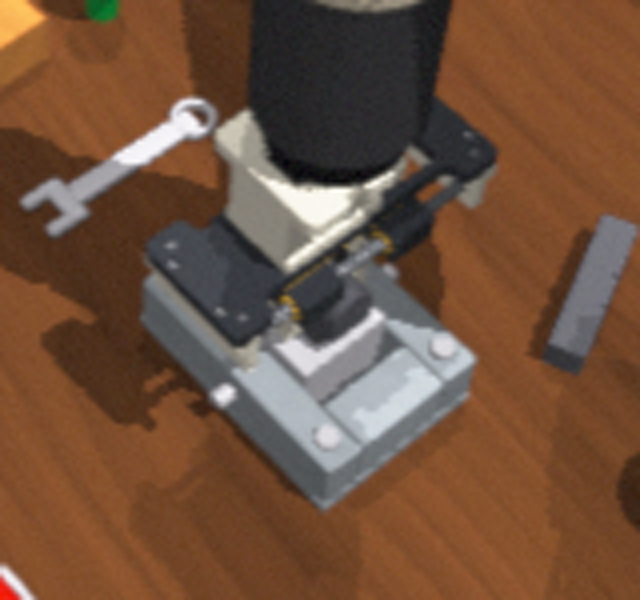

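The stop is rigid at 65.91 mm (66.0 expected), and the view shows the shoulder down on the block with the jaws either side. I'll release, retract and check.

Run:
```python
from h import *
R=Rz(184.6)
robot.servo_line([.5344,.1904,.0659],R,speed=.02)
robot.move_gripper(.6);print(robot.read_force().round(1),robot.read_grip_width())
robot.servo_line([.5344,.1904,.24],R,speed=.12)
robot.dwell(.2)
im,d,W=cloud('wrist');save('wf.png',im)
m=((W[...,2]>.075)&(W[...,2]<.13)&(np.hypot(W[...,0]-.535,W[...,1]-.19)<.06))
P=W[m];print(P.mean(0),np.percentile(P[:,2],[50,90,99]),cv2.minAreaRect((P[:,:2]*1000).astype(np.float32)))
b=W[(W[...,2]>.056)&(W[...,2]<.066)&(np.hypot(W[...,0]-.535,W[...,1]-.19)<.035)];print('block z',np.median(b[:,2]),len(b))
robot.goto([.4,-.45,.3],R) if robot.ik([.4,-.45,.3],R) is not None else print('noik')
im,d,W=cloud('top');save('top2.png',im)
im2,d,W2=cloud('scene')
for W,n in((W,'top'),(W2,'scene')):
    m=((W[...,2]>.075)&(W[...,2]<.13)&(np.hypot(W[...,0]-.535,W[...,1]-.19)<.06));P=W[m]
    print(n,np.percentile(P[:,2],[50,90,99]),cv2.minAreaRect((P[:,:2]*1000).astype(np.float32)))
    m=(W[...,2]>.07)&(W[...,2]<.12)&(np.hypot(W[...,0]-.576,W[...,1]+.151)<.04);print('dome',W[m].mean(0),W[m][:,2].max())
print(robot.read_t())
s=cv2.resize(im2[60:310,110:480],(600,405));cv2.imwrite('pics/fin.png',np.vstack([im[110:300,:,::-1],cv2.resize(s,(560,378))]))
```

```text
[ 0.7  0.3 -0.5] 0.6002711011682684
[0.53548553 0.18873676 0.10891725] [0.11081156 0.11313824 0.11416941] ((535.2371826171875, 192.04879760742188), (30.081716537475586, 64.19156646728516), 4.685311317443848)
block z 0.0612990201988633 1755
top [0.10934772 0.11327054 0.11555555] ((533.1627197265625, 189.26332092285156), (29.77037811279297, 63.866310119628906), 4.541198253631592)
dome [ 0.57477688 -0.14916373  0.08827702] 0.09812445594340158
scene [0.10604316 0.11198119 0.11396162] ((535.7694091796875, 191.2458038330078), (30.974567413330078, 66.46940612792969), 6.513940334320068)
dome [ 0.58253241 -0.14160454  0.08549542] 0.0976420864636568
26.0333
```

View pics/fin.png

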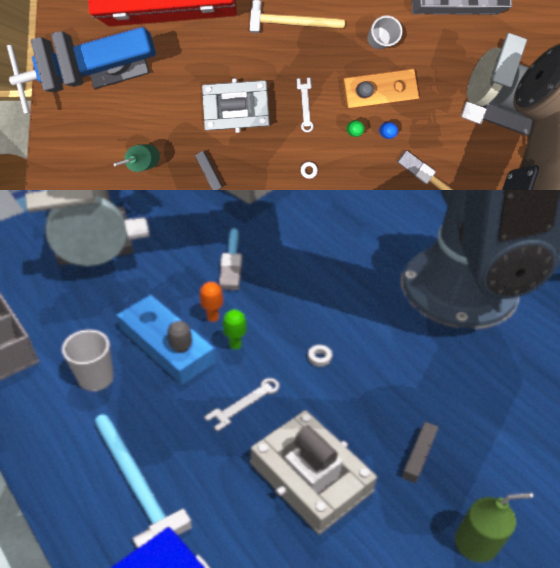

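The picture shows the stake in the block at (236,104) with its ridge along the long side. The dome stake is in the rack at (366,90), and the oil can and tin are standing. The ridge top is at about 0.113 m (0.112 expected) and its yaw matches the holder's to 0.1°.

```bash
python3 -c "
from rig import robot
robot.job_done();print(robot.read_t())"
```

```text
the job is handed in; nothing more can be done
the job is handed in; nothing more can be done
```

I set the ridge stake in the die block, let go, moved the arm clear and handed the job in at about 26 s, well inside the 56 s limit.

- **Seating:** pushing with about 17 N, it stopped solidly with the tool at 65.9 mm, where 66.0 mm means the shoulder is flush. After release, the ridge top read about 113 mm after correcting for a 1.3 mm camera height offset, against 112 mm expected.
- **Alignment:** the ridge lies along the holder's long side, within about 0.1° in the wrist and top views.
- **Everything else:** the dome stake is still upright in the rack, and the oil can and tin are standing.
- **Disagreements:** the top and wrist cameras differed by a steady 2–3 mm, about their stated calibration error, so I worked from relative positions. The scene camera gave a rougher ridge angle of 6.5°, from a slanted, partial view. During the push the side force reached 5 N and the wrist moment about 2 N m.

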